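# Send the red headplate down the drying rail

### The job

In the guitar workshop, lift the roller carrier with the red lacquered headplate off its parking stand, hook it over the upper half of the sloped drying rail, and let go so that it rolls down by itself until it rests against the stop at the low end. Do not push or carry it down the lower half, and leave the pale and the dark carriers parked where they are.

Things in the scene. Friction and masses are not known exactly. Their poses are not given: they have to be found in the camera images.
- red_grip (a point): Centre of the red grip block (50 long x, 16 thick y, 46 high z; all mm) on top of the red carrier, 0.33 kg; grip it across y from above. Grey top plate 84 x 54, 23 below this point. Roller undersides, which rest on the rail, 53 below. Red headplate, 65 wide, hangs on the -y side down to 128 below. Starts hooked on a level stub with 4 high end lips: lift straight up, 140 clears everything. z up; x lies along the slot.
- red_slot (a point): Underside of the red carrier's rollers, centre: the point that rests on the rail's top face. Same axes as the grip block, 53 below it. Here is a slot 46 mm wide in y, open downwards and at both x ends, that drops over the 30 wide rail; its short cheek (+y) reaches 29 below this point in a flared foot, its headplate (-y) 75 below. May ride the rail either way round. On its stand, 110 above the bench.
- bar: Sloped aluminium rail, 400 mm long, 30 wide, fixed on posts. Origin: centre of its top face, 137 above the bench. x runs DOWNHILL along it (7 degrees), y across, z square to its top. High end open, x = -200; stop at the low end, rubber face at x = 192, 55 high. On it a carrier's grip centre is at z = 53; at the stop, x = 150. Upper half is x < 0; hook on near x = -120. Let go, it rolls down in 2 to 4 s.
- pale_grip (a point): Centre of the pale wood grip block of the carrier with the pale bare-wood headplate. Same shape, size and axes as the red carrier, parked on a like stand. Leave it there.
- dark_grip (a point): Centre of the dark wood grip block of the carrier with the dark bare-wood headplate. Same shape, size and axes as the red carrier, parked on a like stand. Leave it there.
There are look-alikes about, which are no part of the job. What is shaped like the part that bears red_grip but turquoise or yellow is not meant.

How it is judged:
By the outcome, as a careful person would: the job done as asked, in the order asked, and still so for the second after the job is handed in, with the robot touching nothing.
It also fails if it takes over 42 s, if anything falls off the work surface, if the arm or the gripper's body presses on something with over 40 N, if the wrist force passes 120 N, or if a joint passes its speed limit or range.

### The arm

A 6-joint arm with a two-finger parallel gripper is mounted at the origin on the work surface. World frame = base frame: x ahead of the robot, y to its left, z up, the work surface at z = 0. Lengths are in m, angles in rad, forces in N, time in s.
With the tool pointing down it reaches from about 0.375 to 0.975 m from the base axis. Payload 3.8 kg.
Tool frame: the origin (TCP) lies on the centre line of the jaws, within the pads' length; the fingertips stand 14 mm ahead of it and the grasp point (between the pads) lies 5 mm behind it; z points along the fingers, y is the line along which they close (so a half turn about z gives the same grasp; the last joint's range is limited). The gripper opens to 85 mm and grips with 20 to 120 N. Pads are 22 mm wide; open, the fingers measure 114 mm over their backs; the gripper's body (76 mm by 85 mm) begins 54 mm behind the grasp point. The pads swing forward as they close: fully open they stand 13 mm farther back than shut.
Start: joints at [1.194, 0.264, 1.604, -0, 1.274, -0.037], TCP at [0.225, 0.636, 0.206] pointing down, gripper open.
Joint ranges: [-2.63, 2.63], [-0.94, 2.18], [0.31, 2.57], [-1.31, 4.45], [0, 2.66], [-2.55, 2.55]. Speed limits (rad/s): [2.57, 2.57, 3.14, 3.14, 3.14, 3.14].

### API

Orientations are given as a rotation vector (axis times angle).
In Python, from workcell import bot, eyes, spot_in gives the robot as it stands.
- The arm moves only by the tool carry_out, never from a script. Its argument "series" is text: rows parted by semicolons, each of 4 numbers parted by spaces: the shift along the world's x, y, z in m, then the turn about the world's z in degrees. In form: tx ty tz roll; .... A call has 1 to 20 rows; each row shifts and turns the commanded pose from where the row before left it; what a row does not reach is not made up. A row lasts 1/8 s, in which the tool goes at most 62.5 mm and 10.7 degrees, less where a joint would pass 70% of its speed; a pose out of reach is approached as far as the arm can. A call is refused whole if a number of a shift passes 0.0625 or a number of a turn 10.7, either way. A call with a gripper value outside its range is refused whole. "jaw" is the gripper command: -1 is shut, 1 is fully open, values between are in proportion, set as the call begins (left out, the last holds). The fingers move at their own pace and stop on an object; "grip_force" is the grip in N (left out, the last holds). Time passes only in rows, so rows that do not move let the fingers close. It gives the time, the measured TCP pose, the force, the opening and the grip force at its end, in the units of the state.
- bot.read_state(): the state, without advancing time (a new reading comes with each control period).
- eyes.read_camera(name): name is "side" or "top" or "wrist"; returns (picture, depth): 480x640x3 uint8, blue, green, red; 480x640 float32, m along the optical axis (not along the pixel's ray), 0 where there is no reading.
- eyes.get_calibration(name): a dict with "K" (3x3 intrinsics, pixels), "distortion" ([k1, k2, p1, p2, k3] as OpenCV has them; the pictures are not rectified), "position" and "rotation" of the camera in the world; the wrist camera has in their place "T_tool_cam" (4x4, takes a point from camera to tool coordinates, whose origin is the TCP and whose axes are the flange's). Camera axes: x right, y down, z forward; pixel columns grow to the right and rows downward; lengths in m; the calibration is good to about 2 mm. A picture is of the moment at which its call begins: read the wrist's pose just before it. get_calibration takes no time and is no camera call.
- bot.finish_job(): hands the job in; it is judged then, once.
Trained networks look in the newest picture that a camera, given by its name, has taken for a name from the list of things; names that differ only in an ending like _2 or _b are one class to them, and where a whole thing is asked for, a point or a joint stands for the part that bears it (a point fixed in the world has none). Each returns a list of dicts, best first, with "score" (0 to 1); they miss things now and then, are a little off and sometimes report something else, mostly with a low value. They report only what shows in the picture. A call takes as long as a camera call. They do not tell look-alikes from the thing itself.
- spot_in(camera, target): "rect" ([centre column, centre row, width, height] in pixels, round what is visible of it).
The state is a dict: "time": time; "q": joint angles; "joint_vel": joint speeds; "joint_torque": joint torques, N m; "tool_pos": TCP position; "tcp_rot": TCP orientation; "wrist_force": force on the tool from outside, world axes, zero at the start; "torque": the same for the moment, N m; "width": opening from 0.0 (shut) to 1.0 (fully open); "grip_force": force on a finger pad.
Only numpy, scipy, OpenCV 4.12 (cv2) and the standard library are available. Lean on these libraries where they do the work, as an engineer would, in place of code of your own. Each camera call takes 0.05 s, during which the arm holds its last target. There are 200 camera calls.

## Working session

There is one attempt and no reset: what is moved stays moved. The work goes in short steps, Python scripts to look and compute and a tool call to move; the robot and the scene stay as the last step left them, time stands still between calls to the robot, and variables do not carry over. Pictures are saved under pics/ and viewed, at most 10 in all, crops included, and the job is handed in when it is done.

Besides the shell and the picture viewer there is one more tool, called after "Call:" as name(argument=value, ...) on one line, values as JSON. carry_out: Moves the arm, as the interface text tells. Its arguments: {"type":"object","properties":{"series":{"type":"string"},"jaw":{"type":"number"},"grip_force":{"type":"number"}},"required":["series"]}

```bash
mkdir -p pics; cat > h.py <<'E'
import numpy as np, cv2
from workcell import bot, eyes, spot_in
from scipy.spatial.transform import Rotation as R
def cam(name):
    c=eyes.get_calibration(name)
    if name=="wrist":
        s=bot.read_state(); T=np.eye(4)
        T[:3,:3]=R.from_rotvec(s["tcp_rot"]).as_matrix(); T[:3,3]=s["tool_pos"]
        T=T@np.array(c["T_tool_cam"])
    else:
        T=np.eye(4); r=np.array(c["rotation"],float)
        T[:3,:3]=r if r.shape==(3,3) else R.from_rotvec(r).as_matrix(); T[:3,3]=c["position"]
    return np.array(c["K"],float),np.array(c["distortion"],float),T
def world(name,depth,uv,ct=None):
    K,D,T=ct or cam(name)
    uv=np.array(uv,float).reshape(-1,1,2)
    n=cv2.undistortPoints(uv,K,D).reshape(-1,2)
    z=depth[uv[:,0,1].astype(int),uv[:,0,0].astype(int)]
    P=np.c_[n*z[:,None],z]
    return P@T[:3,:3].T+T[:3,3], z
def cloud(name,depth,ct=None):
    v,u=np.mgrid[0:480,0:640]
    P,z=world(name,depth,np.c_[u.ravel(),v.ravel()],ct)
    P[z<=0]=np.nan
    return P.reshape(480,640,3)
E
python3 - <<'E'
from h import *
for n in("top","side"):
    p,d=eyes.read_camera(n); cv2.imwrite(f"pics/{n}1.png",p); np.savez(f"{n}1.npz",p=p,d=d)
    print(n,{k:v for k,v in eyes.get_calibration(n).items()})
    for t in("red_grip","pale_grip","dark_grip","bar"):
        for o in spot_in(n,t)[:5]:
            r=o["rect"]; P,_=world(n,d,[r[:2]]); print(t,round(o["score"],2),np.round(r),P.round(3))
E
```

```text
top {'K': array([[433.82716397,   0.        , 333.40752571],
       [  0.        , 433.82716397, 241.47925147],
       [  0.        ,   0.        ,   1.        ]]), 'distortion': array([-0.06515701,  0.        ,  0.        ,  0.        ,  0.        ]), 'position': array([ 0.32591746, -0.09494369,  0.98008634]), 'rotation': array([-2.13548467,  2.11937237, -0.18485673])}
red_grip 0.96 [413. 352.  47.  73.] [[ 0.26  -0.259  0.06 ]]
red_grip 0.91 [404. 264.  50.  45.] [[ 0.427 -0.222  0.185]]
red_grip 0.9 [174. 335.  69.  61.] [[0.288 0.244 0.057]]
red_grip 0.65 [503. 362.  63.  68.] [[ 0.238 -0.444  0.064]]
pale_grip 0.67 [173. 251.  58.  43.] [[0.45  0.214 0.169]]
dark_grip 0.97 [282. 255.  45.  32.] [[0.447 0.009 0.143]]
bar 0.65 [324. 155. 207.  45.] [[ 0.656 -0.071  0.139]]
side {'K': array([[444.35569537,   0.        , 314.28497433],
       [  0.        , 444.35569537, 247.29105632],
       [  0.        ,   0.        ,   1.        ]]), 'distortion': array([-0.1080936,  0.       ,  0.       ,  0.       ,  0.       ]), 'position': array([ 0.36880393, -0.75111871,  0.70859876]), 'rotation': array([-2.27186832,  0.17265848, -0.06066739])}
red_grip 0.81 [234. 205.  49.  44.] [[0.287 0.268 0.012]]
red_grip 0.76 [315. 313.  53.  86.] [[ 0.434 -0.259  0.139]]
red_grip 0.69 [222. 367.  84.  73.] [[ 0.266 -0.288  0.059]]
red_grip 0.6 [205. 455.  83.  50.] [[ 0.24  -0.444  0.061]]
pale_grip 0.74 [298. 174.  31.  58.] [[0.458 0.193 0.138]]
dark_grip 0.64 [308. 228.  34.  69.] [[ 0.453 -0.027  0.14 ]]
bar 0.91 [413. 244. 103. 146.] [[ 0.657 -0.103  0.131]]
```

View pics/top1.png

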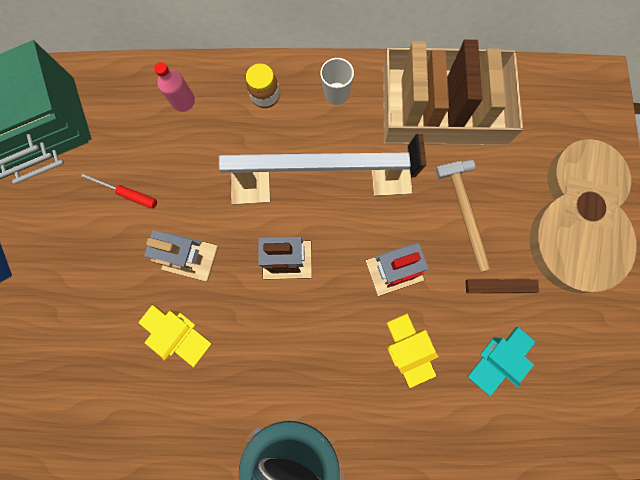

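View pics/side1.png

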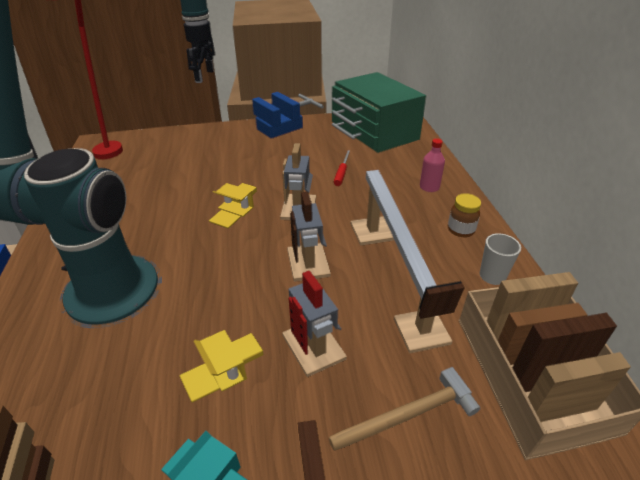

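The red carrier is at top (404,264) and side (315,313). The yellow parts at (174,335) and (413,352) and the turquoise one at (503,362) are look-alikes. Pale is at (173,251), dark at (282,255). The rail runs from (220,162) at its high end to the stop at (417,157). Next I'll measure the positions and confirm the red carrier in a crop.

```bash
python3 - <<'E'
from h import *
f=np.load("top1.npz"); p,d=f["p"],f["d"]; P=cloud("top",d)
hsv=cv2.cvtColor(p,cv2.COLOR_BGR2HSV)
g=np.load("side1.npz"); ps,ds=g["p"],g["d"]; Q=cloud("side",ds); hs=cv2.cvtColor(ps,cv2.COLOR_BGR2HSV)
c=np.hstack([cv2.resize(p[215:315,350:470],(480,400),interpolation=2),cv2.resize(ps[255:375,270:360],(300,400),interpolation=2)])
cv2.imwrite("pics/crop.png",c)
def rect(X,n):
    m=X[:,:2]; r=cv2.minAreaRect((m*1000).astype(np.float32)); b=cv2.boxPoints(r)
    e=[b[1]-b[0],b[2]-b[1]]; l=max(e,key=np.linalg.norm); 
    print(n,len(X),"c",np.round(r[0],1),"size",np.round(r[1],1),"yaw",round(np.degrees(np.arctan2(l[1],l[0])),1),"z med/max",np.nanmedian(X[:,2]).round(4),np.nanmax(X[:,2]).round(4),"med",np.median(X,axis=0).round(4))
for nm,C,H in(("top",P,hsv),("side",Q,hs)):
    red=((H[...,0]<8)|(H[...,0]>172))&(H[...,1]>150)
    box=(C[...,0]>.35)&(C[...,0]<.5)&(C[...,1]<-.1)&(C[...,1]>-.3)
    for zl in((.178,.205),): 
        m=red&box&(C[...,2]>zl[0])&(C[...,2]<zl[1]); rect(C[m],nm+" gripTop")
    m=box&(C[...,2]>.128)&(C[...,2]<.150)&(H[...,1]<90); rect(C[m],nm+" plate")
    b=(C[...,0]>.58)&(C[...,0]<.75)&(C[...,1]<.2)&(C[...,1]>-.3)&(C[...,2]>.09)&(H[...,1]<60)
    X=C[b]; rect(X,nm+" rail")
    A=np.c_[X[:,:2],np.ones(len(X))]; 
    s=np.linalg.lstsq(A,X[:,2],rcond=None)[0]; r=X[:,2]-A@s; k=abs(r)<.005; s=np.linalg.lstsq(A[k],X[k,2],rcond=None)[0]
    print(" plane",s.round(4),"deg",np.degrees(np.arctan(np.hypot(*s[:2]))).round(2),"inl",k.mean().round(2)); rect(X[k],nm+" railtop")
    # table
    t=(C[...,0]>.5)&(C[...,0]<.56)&(abs(C[...,1])<.2); print(" table z",np.nanmedian(C[t][:,2]).round(4))
    st=(C[...,0]>.58)&(C[...,0]<.75)&(C[...,1]<-.2)&(C[...,1]>-.32)&(C[...,2]>.13)&(H[...,2]<110)&(H[...,1]>60); rect(C[st],nm+" stop")
print(R.from_rotvec(bot.read_state()["tcp_rot"]).as_matrix().round(3), bot.read_state()["time"])
E
```

```text
top gripTop 221 c [ 434.6 -227.8] size [15.  49.1] yaw -71.2 z med/max 0.1863 0.191 med [ 0.434  -0.2265  0.1863]
top plate 905 c [ 435.3 -228.1] size [54.4 84.8] yaw -71.1 z med/max 0.1405 0.1484 med [ 0.4307 -0.2241  0.1405]
top rail 3539 c [638.4 -61.1] size [ 66.4 402.3] yaw -84.1 z med/max 0.1374 0.172 med [ 0.642  -0.0689  0.1374]
 plane [0.1298 0.1116 0.061 ] deg 9.72 inl 0.51
top railtop 1821 c [637.1 -57.9] size [ 61.  392.8] yaw -84.4 z med/max 0.1416 0.1612 med [ 0.6417 -0.0241  0.1416]
 table z 0.0005
top stop 194 c [ 658.8 -264. ] size [66.4 19.5] yaw 10.8 z med/max 0.1672 0.1711 med [ 0.6545 -0.2652  0.1672]
side gripTop 245 c [ 433.9 -228.5] size [16.  50.1] yaw -70.4 z med/max 0.186 0.1889 med [ 0.4337 -0.2321  0.186 ]
side plate 814 c [ 434.4 -227.7] size [54.9 87. ] yaw -71.3 z med/max 0.1404 0.1492 med [ 0.4283 -0.2472  0.1404]
side rail 2200 c [633.6 -60.3] size [ 63.2 403.3] yaw -83.8 z med/max 0.1347 0.1707 med [ 0.639  -0.0747  0.1347]
 plane [0.0599 0.1232 0.1062] deg 7.8 inl 0.75
side railtop 1649 c [641.1 -40.7] size [ 31.9 364.5] yaw -86.1 z med/max 0.1347 0.1623 med [ 0.6427 -0.082   0.1347]
 table z 0.001
side stop 714 c [ 657.5 -262.7] size [68.6 18.2] yaw 3.7 z med/max 0.158 0.1712 med [ 0.6554 -0.2666  0.158 ]
[[-0.943  0.333 -0.   ]
 [ 0.333  0.943 -0.   ]
 [ 0.    -0.    -1.   ]] 0.5
```

View pics/crop.png

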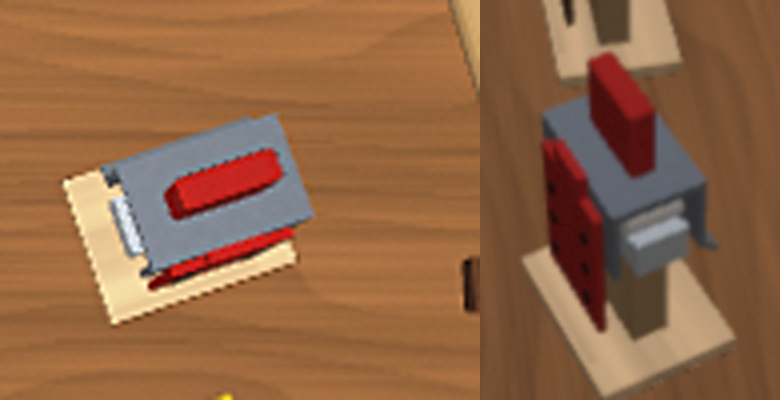

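The crop confirms it: red grip block and red headplate, grey plate. The grip centre is about (0.434,-0.228,0.163) with slot yaw about -71°, and the headplate is on the robot side. The rail fit still needs to be more robust.

```bash
python3 - <<'E'
from h import *
rng=np.random.default_rng(0)
for n in("top","side"):
    f=np.load(n+"1.npz"); p,d=f["p"],f["d"]; C=cloud(n,d); H=cv2.cvtColor(p,cv2.COLOR_BGR2HSV)
    b=(C[...,0]>.58)&(C[...,0]<.72)&(C[...,1]<.2)&(C[...,1]>-.3)&(C[...,2]>.09)&(H[...,1]<70); X=C[b]
    best=None
    for i in range(600):
        a=X[rng.choice(len(X),3,False)]; nn=np.cross(a[1]-a[0],a[2]-a[0]); l=np.linalg.norm(nn)
        if l<1e-5: continue
        nn/=l
        if abs(nn[2])<.97: continue
        k=abs((X-a[0])@nn)<.003
        if best is None or k.sum()>best.sum(): best=k
    Y=X[best]; c=Y.mean(0); w=np.linalg.svd(Y-c)[2]; nn=w[2]*np.sign(w[2][2])
    r=cv2.minAreaRect((Y[:,:2]*1000).astype(np.float32)); bx=cv2.boxPoints(r)
    x=w[0]*-np.sign(w[0][1]); y=np.cross(nn,x); s=(Y-c)@np.c_[x,y]
    lo,hi=np.percentile(s,[.3,99.7],axis=0); ctr=c+x*(lo[0]+hi[0])/2+y*(lo[1]+hi[1])/2
    print(n,len(Y),"normal",nn.round(3),"x",x.round(3),"yaw",np.degrees(np.arctan2(x[1],x[0])).round(2),"slope",np.degrees(np.arcsin(x[2])).round(2),"ext",(hi-lo).round(4),"ctr",ctr.round(4),"high end",(c+x*lo[0]+y*(lo[1]+hi[1])/2).round(4))
E
```

```text
top 2591 normal [-0.008 -0.122  0.993] x [ 0.069 -0.99  -0.121] yaw -86.04 slope -6.95 ext [0.3908 0.0315] ctr [ 0.6449 -0.0573  0.1379] high end [0.6315 0.1362 0.1615]
side 1725 normal [-0.02  -0.126  0.992] x [ 0.062 -0.99  -0.124] yaw -86.4 slope -7.14 ext [0.3598 0.0312] ctr [ 0.6417 -0.0395  0.1402] high end [0.6305 0.1386 0.1626]
```

Rail centre comes out at about (0.644,-0.0605,0.1376), yaw -86.2°, which matches the stated 137 mm and 7°. At bar x=-120 the grip target is (0.636,0.065,0.204). Now moving above the red carrier.

Call:
carry_out(series="0.03 -0.043 0.013 -2.6;0.03 -0.043 0.013 -2.6;0.03 -0.043 0.013 -2.6;0.03 -0.043 0.013 -2.6;0.03 -0.043 0.013 -2.6;0.03 -0.043 0 -2.6;0.03 -0.043 0 -2.6;0.03 -0.043 0 -2.6;0.03 -0.043 0 -2.6;0.03 -0.043 0 -2.6;-0.009 -0.043 0 -2.6;-0.009 -0.043 0 -2.6;-0.009 -0.043 0 -2.6;-0.009 -0.043 0 -2.6;-0.009 -0.043 0 -2.6;-0.009 -0.043 0 -2.6;-0.009 -0.043 0 -2.6;-0.009 -0.043 0 -2.6;-0.009 -0.043 0 -2.6;-0.009 -0.043 0 -2.6", jaw=1)

```text
time: 3.0
tool_pos: [0.4346, -0.225, 0.2715]
tcp_rot: [1.836, 2.548, 0.0]
wrist_force: [0.6, 0.8, -0.1]
width: 1.0
grip_force: 0.0
```

```bash
python3 - <<'E'
from h import *
s=bot.read_state(); ct=cam("wrist"); p,d=eyes.read_camera("wrist"); cv2.imwrite("pics/w1.png",p)
C=cloud("wrist",d,ct); H=cv2.cvtColor(p,cv2.COLOR_BGR2HSV)
m=((H[...,0]<8)|(H[...,0]>172))&(H[...,1]>150)&(C[...,2]>.176)&(C[...,2]<.2)
r=cv2.minAreaRect((C[m][:,:2]*1000).astype(np.float32)); print(m.sum(),r,np.median(C[m],axis=0))
M=R.from_rotvec(s["tcp_rot"]).as_matrix(); print(s["time"],s["tool_pos"],"yaw y",np.degrees(np.arctan2(M[1,1],M[0,1])),M[:,2].round(3),s["q"],s["width"])
E
```

```text
1121 ((434.66943359375, -229.11488342285156), (12.103045463562012, 49.591819763183594), 18.66442108154297) [ 0.43455181 -0.22777417  0.18533007]
3.0 [ 0.43456299 -0.22498719  0.2714536 ] yaw y 18.44373830851771 [ 0.001 -0.    -1.   ] [-5.28703000e-01 -1.29286189e-01  1.90245374e+00  8.68004931e-05
  1.36745554e+00 -8.50624211e-01] 0.9995490434096501
```

Call:
carry_out(series="0 -0.0035 -0.02 0.3;0 0 -0.02 0;0 0 -0.02 0;0 0 -0.02 0;0 0 -0.015 0;0 0 -0.01 0;0 0 -0.0055 0;0 0 0 0;0 0 0 0")

```text
time: 4.18
tool_pos: [0.4354, -0.2274, 0.1612]
tcp_rot: [1.827, 2.554, 0.0]
wrist_force: [0.6, 0.6, 0.0]
width: 0.999
grip_force: 0.0
```

Call:
carry_out(series="0 0 0 0;0 0 0 0;0 0 0 0;0 0 0 0;0 0 0 0;0 0 0 0;0 0 0 0;0 0 0 0", jaw=-1, grip_force=60)

```text
time: 5.18
tool_pos: [0.4355, -0.2278, 0.1619]
tcp_rot: [1.827, 2.553, -0.001]
wrist_force: [-2.5, -1.0, 5.8]
width: -0.004
grip_force: 2.5
```

The fingers read fully shut, where a 16 mm block should give about 0.19, so the grasp looks missed. Looking.

```bash
python3 - <<'E'
from h import *
p,d=eyes.read_camera("wrist"); q,e=eyes.read_camera("side"); t,dt=eyes.read_camera("top"); np.savez("s2.npz",p=q,d=e,t=t,dt=dt)
c=np.hstack([cv2.resize(p,(400,300)),cv2.resize(q[200:380,220:420],(400,360))[:300]])
c2=cv2.resize(t[200:320,330:490],(400,300)); c3=cv2.resize(p[240:480,160:480],(400,300))
cv2.imwrite("pics/g1.png",np.vstack([c,np.hstack([c2,c3])]))
s=bot.read_state(); print(s["width"],s["grip_force"],s["wrist_force"],s["torque"],s["tool_pos"])
E
```

```text
-0.001054019753502248 2.507143043908968 [-1.16228696 -0.56166285  5.39714664] [-0.02906016  0.24516749 -0.00913169] [ 0.43551371 -0.22778996  0.16188519]
```

View pics/g1.png

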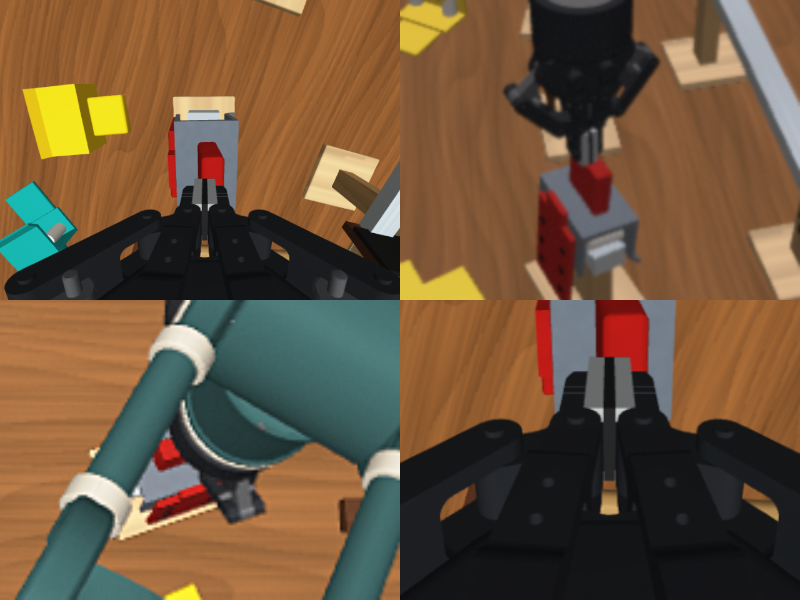

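The fingers are shut, with the red block still visible on the +y side of them (crop col ~622, row ~330). I'll measure whether the tips are on top of it or beyond its end.

```bash
python3 - <<'E'
from h import *
ct=cam("wrist"); p,d=eyes.read_camera("wrist"); W=cloud("wrist",d,ct)
print("T_tool_cam",np.array(eyes.get_calibration("wrist")["T_tool_cam"]).round(3).tolist())
for r in range(225,400,12): print(r,[W[r,c].round(3).tolist() for c in(320,332)],p[r,320])
f=np.load("s2.npz")
for n,pp,C in(("wrist",p,W),("side",f["p"],cloud("side",f["d"]))):
    H=cv2.cvtColor(pp,cv2.COLOR_BGR2HSV); box=(abs(C[...,0]-.434)<.08)&(abs(C[...,1]+.228)<.08)
    red=((H[...,0]<8)|(H[...,0]>172))&(H[...,1]>150)&box
    m=red&(C[...,2]>.15)&(C[...,2]<.21)
    print(n,m.sum(),"z",np.percentile(C[m][:,2],[1,50,99]).round(4),cv2.minAreaRect((C[m][:,:2]*1000).astype(np.float32)))
    m=box&(H[...,1]<90)&(C[...,2]>.13)&(C[...,2]<.15); print(" plate",m.sum(),cv2.minAreaRect((C[m][:,:2]*1000).astype(np.float32)),np.median(C[m],axis=0).round(4))
E
```

```text
T_tool_cam [[-0.0, -0.962, -0.274, 0.068], [1.0, -0.001, 0.001, 0.001], [-0.001, -0.274, 0.962, -0.167], [0.0, 0.0, 0.0, 1.0]]
225 [[0.426, -0.207, 0.14], [0.432, -0.205, 0.14]] [141 129 118]
237 [[0.426, -0.207, 0.162], [0.431, -0.205, 0.164]] [ 13  14 103]
249 [[0.427, -0.209, 0.174], [0.431, -0.205, 0.182]] [10 13 90]
261 [[0.429, -0.214, 0.177], [nan, nan, nan]] [11 13 82]
273 [[0.431, -0.22, 0.175], [0.434, -0.214, 0.186]] [10 12 80]
285 [[0.432, -0.225, 0.175], [0.436, -0.219, 0.186]] [26 27 77]
297 [[0.431, -0.219, 0.202], [0.435, -0.218, 0.201]] [106 107 104]
309 [[0.431, -0.219, 0.212], [0.435, -0.217, 0.212]] [106 106 104]
321 [[0.431, -0.219, 0.221], [0.435, -0.218, 0.22]] [106 106 104]
333 [[0.431, -0.218, 0.23], [0.436, -0.22, 0.224]] [120 120 117]
345 [[0.432, -0.219, 0.234], [0.437, -0.224, 0.224]] [21 19 18]
357 [[0.433, -0.222, 0.235], [0.438, -0.228, 0.224]] [27 25 23]
369 [[0.434, -0.228, 0.233], [0.44, -0.233, 0.224]] [27 25 24]
381 [[0.436, -0.231, 0.234], [0.442, -0.237, 0.224]] [27 24 23]
393 [[0.437, -0.235, 0.234], [0.503, -0.404, 0.008]] [28 28 29]
wrist 2253 z [0.151  0.1851 0.1874] ((437.1560974121094, -217.01002502441406), (18.041444778442383, 27.656736373901367), 18.281892776489258)
 plate 8436 ((438.445068359375, -228.7271270751953), (55.55183029174805, 84.1498794555664), 18.94521713256836) [ 0.4283 -0.2105  0.1404]
side 371 z [0.1504 0.1718 0.1892] ((431.37664794921875, -236.63601684570312), (36.35386657714844, 48.311988830566406), 49.78324508666992)
 plate 783 ((436.5993957519531, -227.84970092773438), (55.56011199951172, 87.34464263916016), 19.107898712158203) [ 0.4295 -0.2475  0.1416]
```

The carrier hasn't moved: its plate centre is the same. The fingertips have shut on top of the block at z≈0.19, so the fingers end higher than the stated TCP geometry says. I'll back off upward and measure the real tip offset.

Call:
carry_out(series="0 0 0.015 0;0 0 0.02 0;0 0 0.025 0;0 0 0.02 0;0 0 0 0;0 0 0 0")

```text
time: 6.12
tool_pos: [0.4347, -0.2269, 0.2401]
tcp_rot: [-1.828, -2.554, -0.0]
wrist_force: [-0.1, -0.2, -0.5]
width: 0.001
grip_force: 0.0
```

```bash
python3 - <<'E'
from h import *
s=bot.read_state(); ct=cam("wrist"); p,d=eyes.read_camera("wrist"); W=cloud("wrist",d,ct); q,e=eyes.read_camera("side"); S=cloud("side",e)
tp=s["tool_pos"]; print(s["time"],tp.round(4) if hasattr(tp,"round") else tp,s["width"],s["wrist_force"])
for n,C in(("wrist",W),("side",S)):
    m=(np.hypot(C[...,0]-tp[0],C[...,1]-tp[1])<.025)&(C[...,2]>.195)&(C[...,2]<.34)
    Y=C[m]; print(n,m.sum(),"z lowest",np.percentile(Y[:,2],[0,1,5,20]).round(4)," low pts",Y[np.argsort(Y[:,2])[:40:8]].round(3).tolist())
for r in range(270,320,5): print(r,W[r,318:332:6].round(3).tolist())
cv2.imwrite("pics/g2.png",np.hstack([cv2.resize(p[200:480,120:520],(400,280)),cv2.resize(q[160:360,210:410],(280,280))]))
E
```

```text
6.125 [ 0.4347 -0.2269  0.2401] 0.0012258805597075268 [-0.05198541 -0.15274755 -0.51198128]
wrist 12667 z lowest [0.2683 0.2723 0.2794 0.3018]  low pts [[0.428, -0.219, 0.268], [0.436, -0.216, 0.269], [0.427, -0.219, 0.27], [0.427, -0.219, 0.27], [0.431, -0.218, 0.27]]
side 822 z lowest [0.2662 0.2697 0.2745 0.2873]  low pts [[0.429, -0.231, 0.266], [0.443, -0.235, 0.27], [0.434, -0.238, 0.271], [0.436, -0.235, 0.273], [0.432, -0.235, 0.273]]
270 [[0.435, -0.242, 0.185], [0.439, -0.241, 0.185], [0.442, -0.24, 0.185]]
275 [[0.436, -0.245, 0.186], [0.44, -0.244, 0.185], [0.443, -0.243, 0.186]]
280 [[0.437, -0.249, 0.184], [0.441, -0.247, 0.186], [0.444, -0.246, 0.186]]
285 [[0.438, -0.252, 0.186], [0.442, -0.251, 0.185], [0.446, -0.25, 0.185]]
290 [[0.429, -0.218, 0.274], [0.431, -0.218, 0.273], [0.434, -0.217, 0.274]]
295 [[0.429, -0.218, 0.278], [0.432, -0.218, 0.278], [0.433, -0.216, 0.279]]
300 [[0.429, -0.218, 0.283], [0.432, -0.218, 0.283], [0.434, -0.217, 0.282]]
305 [[0.429, -0.218, 0.288], [0.431, -0.217, 0.288], [0.434, -0.217, 0.287]]
310 [[0.429, -0.218, 0.291], [0.431, -0.217, 0.292], [0.433, -0.216, 0.292]]
315 [[0.43, -0.218, 0.294], [0.431, -0.217, 0.295], [0.434, -0.217, 0.295]]
```

View pics/g2.png

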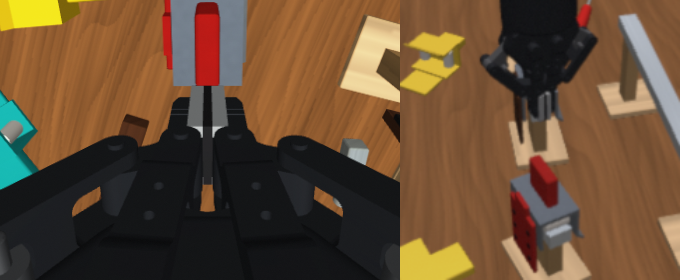

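Both cameras put the shut tips 28 mm behind the reported TCP, where the text says 14 mm ahead. The real fingers are therefore 42 mm higher than stated, and I'll grasp with the TCP at z≈0.119. The carrier is undisturbed. Reopening, then descending.

Call:
carry_out(series="0.001 -0.0015 0 0;0 0 0 0;0 0 0 0;0 0 0 0;0 0 0 0;0 0 -0.02 0;0 0 -0.02 0;0 0 -0.02 0;0 0 -0.02 0;0 0 -0.02 0;0 0 -0.013 0;0 0 -0.008 0;0 0 0 0;0 0 0 0", jaw=1)

```text
time: 7.98
tool_pos: [0.4366, -0.2289, 0.1203]
tcp_rot: [1.827, 2.554, 0.0]
wrist_force: [-0.9, -0.0, -0.3]
width: 1.003
grip_force: 0.0
```

Call:
carry_out(series="0 0 0 0;0 0 0 0;0 0 0 0;0 0 0 0;0 0 0 0;0 0 0 0;0 0 0 0;0 0 0 0", jaw=-1, grip_force=60)

```text
time: 8.98
tool_pos: [0.4361, -0.2287, 0.1197]
tcp_rot: [1.828, 2.555, 0.0]
wrist_force: [0.2, -0.5, 2.1]
width: 0.178
grip_force: 58.8
```

Gripped: opening about 15 mm, 59 N. Lifting straight up by 150 mm.

Call:
carry_out(series="0 0 0.008 0;0 0 0.012 0;0 0 0.02 0;0 0 0.02 0;0 0 0.02 0;0 0 0.02 0;0 0 0.02 0;0 0 0.015 0;0 0 0.01 0;0 0 0.005 0;0 0 0 0;0 0 0 0")

```text
time: 10.48
tool_pos: [0.4356, -0.2284, 0.2687]
tcp_rot: [-1.827, -2.554, 0.0]
wrist_force: [-0.4, -0.1, -3.4]
width: 0.181
grip_force: 58.5
```

```bash
cat > carr.py <<'E'
from h import *
def carrier(zc):
    s=bot.read_state(); tp=np.array(s["tool_pos"]); print(s["time"],tp.round(4),s["width"],np.round(s["wrist_force"],1))
    for n in("side","top"):
        p,e=eyes.read_camera(n); C=cloud(n,e); H=cv2.cvtColor(p,cv2.COLOR_BGR2HSV)
        near=np.hypot(C[...,0]-tp[0],C[...,1]-tp[1])<.07
        m=near&(H[...,1]<90)&(H[...,2]>60)&(abs(C[...,2]-zc)<.012); X=C[m]
        if len(X)<50: continue
        w=np.linalg.svd(X-X.mean(0))[2]; r=cv2.minAreaRect((X[:,:2]*1000).astype(np.float32))
        print(n,len(X),"plate rect",np.round(r[0],1),np.round(r[1],1),round(r[2],1),"z",np.median(X[:,2]).round(4),"long",w[0].round(3),"normal",w[2].round(3))
    return p
E
python3 - <<'E'
from carr import *
carrier(.140+.150)
q,e=eyes.read_camera("side"); cv2.imwrite("pics/l1.png",q[60:420,160:640])
E
```

```text
10.475 [ 0.4356 -0.2284  0.2687] 0.18131641395493273 [-0.4 -0.1 -3.4]
side 834 plate rect [ 434.7 -227.2] [55.3 86.8] 18.9 z 0.2896 long [ 0.654 -0.756 -0.02 ] normal [-0.001 -0.027  1.   ]
top 323 plate rect [ 420.3 -209.1] [44.3 45.8] 32.5 z 0.2897 long [-0.311  0.95  -0.031] normal [-0.036  0.021  0.999]
```

View pics/l1.png

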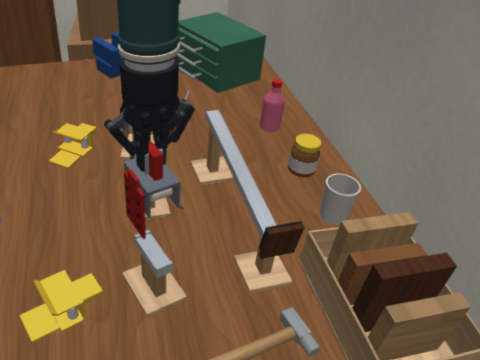

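The carrier is lifted, hanging level below the gripper at about (150,175), and its stand is empty. The grip centre is TCP+44 mm. Transferring above the upper half of the rail.

Call:
carry_out(series="0.006 0.009 0.01 -0.5;0.012 0.018 0.015 -1;0.018 0.026 0.005 -1.3;0.02 0.03 0 -1.6;0.02 0.03 0 -1.6;0.02 0.03 0 -1.6;0.02 0.03 0 -1.6;0.02 0.03 0 -1.6;0.02 0.03 0 -1.6;0.018 0.026 0 -1.3;0.013 0.018 0 -1;0.008 0.01 0 -0.3;0.005 0.006 0 0;0 0 0 0;0 0 0 0")

```text
time: 12.5
tool_pos: [0.6357, 0.0637, 0.2997]
tcp_rot: [2.147, 2.294, -0.001]
wrist_force: [-2.0, -1.0, -3.5]
width: 0.177
grip_force: 58.7
```

```bash
python3 - <<'E'
from carr import *
carrier(.32)
ct=cam("wrist");p,d=eyes.read_camera("wrist"); q,e=eyes.read_camera("side"); 
cv2.imwrite("pics/o1.png",np.hstack([cv2.resize(p,(400,300)),cv2.resize(q[30:330,200:600],(400,300))]))
C=cloud("wrist",d,ct); H=cv2.cvtColor(p,cv2.COLOR_BGR2HSV)
m=(C[...,0]>.58)&(C[...,0]<.70)&(C[...,1]<.16)&(C[...,1]>-.02)&(C[...,2]>.13)&(C[...,2]<.175)&(H[...,1]<80); X=C[m]
if len(X)>50:
    for y in(.13,.11,.09,.07,.05,.03,.0):
        Y=X[abs(X[:,1]-y)<.004]
        if len(Y): print(y,len(Y),"x range",np.percentile(Y[:,0],[1,99]).round(4),"z",np.median(Y[:,2]).round(4))
E
```

```text
12.5 [0.6357 0.0637 0.2997] 0.17665672224220405 [-2.  -1.  -3.5]
side 378 plate rect [632.4  64.5] [59.9 87.1] 6.6 z 0.3213 long [ 0.418 -0.908 -0.043] normal [-0.006 -0.05   0.999]
top 626 plate rect [636.2  60.3] [56.7 76. ] 3.5 z 0.3201 long [-0.67   0.743 -0.012] normal [-0.018 -0.     1.   ]
0.13 377 x range [0.6181 0.6476] z 0.1598
0.11 349 x range [0.62   0.6492] z 0.1575
0.09 329 x range [0.6209 0.6508] z 0.155
```

View pics/o1.png

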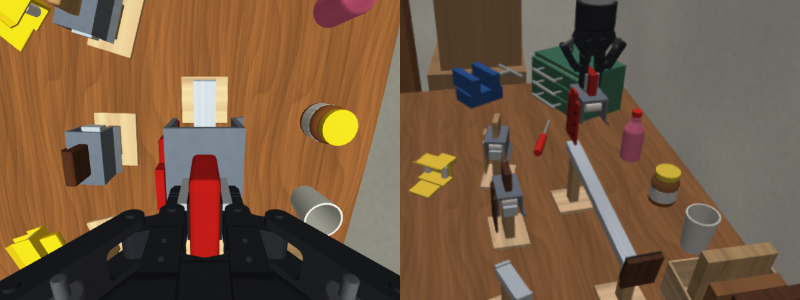

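The carrier hangs over the rail's upper half with the slot aligned to the rail. The rail shows ahead at (205,100) in the wrist view. The wrist camera puts the rail centre about 1.5 mm farther in +x. Lowering to about 6 mm above contact.

Call:
carry_out(series="0.0015 0 -0.01 0;0 0 -0.02 0;0 0 -0.02 0;0 0 -0.02 0;0 0 -0.015 0;0 0 -0.012 0;0 0 -0.01 0;0 0 -0.008 0;0 0 -0.006 0;0 0 -0.005 0;0 0 -0.004 0;0 0 0 0;0 0 0 0")

```text
time: 14.32
tool_pos: [0.6377, 0.0644, 0.1699]
tcp_rot: [2.146, 2.294, 0.001]
wrist_force: [-0.1, 0.5, -1.8]
width: 0.178
grip_force: 58.9
```

Call:
carry_out(series="0 0 -0.002 0;0 0 -0.002 0;0 0 0 0;0 0 0 0")

```text
time: 14.82
tool_pos: [0.6375, 0.0644, 0.1656]
tcp_rot: [2.146, 2.294, 0.0]
wrist_force: [0.9, 0.1, -2.8]
width: 0.18
grip_force: 59.0
```

Call:
carry_out(series="0 0 -0.002 0;0 0 0 0;0 0 0 0")

```text
time: 15.2
tool_pos: [0.6378, 0.0643, 0.1654]
tcp_rot: [2.145, 2.294, 0.001]
wrist_force: [-1.8, -0.3, 3.9]
width: 0.182
grip_force: 59.8
```

```bash
python3 - <<'E'
from carr import *
carrier(.185)
q,e=eyes.read_camera("side"); cv2.imwrite("pics/h1.png",cv2.resize(q[90:290,330:530],(560,560),interpolation=2))
E
```

```text
15.2 [0.6378 0.0643 0.1654] 0.18226239724032178 [-1.8 -0.3  3.9]
side 359 plate rect [637.1  66.3] [53.7 88.9] 4.4 z 0.1869 long [ 0.438 -0.898 -0.042] normal [ 0.019  0.056 -0.998]
top 394 plate rect [639.3  53.8] [55.4 62.4] 3.7 z 0.1861 long [-0.965  0.261 -0.007] normal [-0.018 -0.041  0.999]
```

View pics/h1.png

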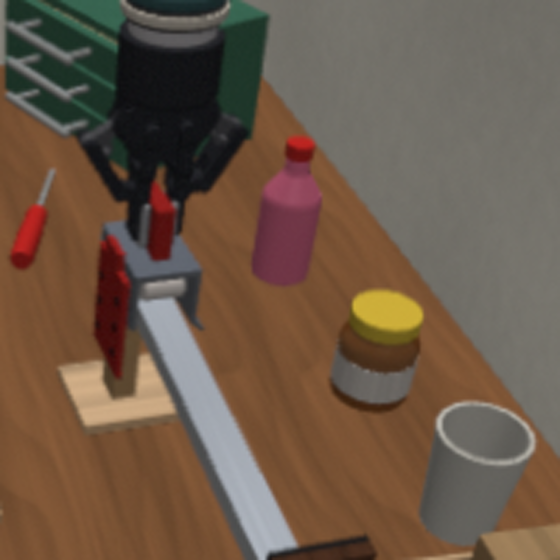

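It is seated: the rail is in the slot, the headplate and cheek straddle it, and the vertical force changed by +7 N on contact. Releasing.

Call:
carry_out(series="0 0 0 0;0 0 0 0;0 0 0 0;0 0 0 0;0 0 0 0;0 0 0.01 0;0 0 0.02 0;0 0 0.03 0;0 0 0.03 0;0 0 0.03 0;0 0 0 0;0 0 0 0;0 0 0 0;0 0 0 0;0 0 0 0;0 0 0 0;0 0 0 0;0 0 0 0;0 0 0 0;0 0 0 0", jaw=1)

```text
time: 17.85
tool_pos: [0.6375, 0.0644, 0.2836]
tcp_rot: [2.146, 2.294, 0.0]
wrist_force: [-0.2, -0.4, -0.8]
width: 0.997
grip_force: 0.0
```

Call:
carry_out(series="0 0 0 0;0 0 0 0;0 0 0 0;0 0 0 0;0 0 0 0;0 0 0 0;0 0 0 0;0 0 0 0;0 0 0 0;0 0 0 0;0 0 0 0;0 0 0 0;0 0 0 0;0 0 0 0;0 0 0 0;0 0 0 0;0 0 0 0;0 0 0 0;0 0 0 0;0 0 0 0")

```text
time: 20.35
tool_pos: [0.6375, 0.0644, 0.2836]
tcp_rot: [-2.146, -2.294, 0.0]
wrist_force: [0.5, 0.9, -0.2]
width: 1.001
grip_force: 0.0
```

```bash
python3 - <<'E'
from h import *
s=bot.read_state(); print(s["time"],s["wrist_force"],s["width"])
q,e=eyes.read_camera("side"); C=cloud("side",e); t,dt=eyes.read_camera("top"); D=cloud("top",dt)
ctr=np.array([.6442,-.0605,.1376]); x=np.array([.066,-.990,-.122])
for n,p,C in(("side",q,C),("top",t,D)):
    H=cv2.cvtColor(p,cv2.COLOR_BGR2HSV)
    m=((H[...,0]<8)|(H[...,0]>172))&(H[...,1]>150)&(abs(C[...,0]-.645)<.03)&(C[...,1]<.2)&(C[...,1]>-.3)&(C[...,2]>.14)
    X=C[m]; print(n,len(X),np.median(X,axis=0).round(4),"bar x range",(np.percentile((X-ctr)@x,[1,99])).round(4))
    for k in("pale_grip","dark_grip"):print(k,[np.round(o["rect"]).tolist() for o in spot_in(n,k)[:1]])
cv2.imwrite("pics/e1.png",np.hstack([cv2.resize(q[90:390,200:520],(400,375)),cv2.resize(t[100:340,120:440],(400,300))[:375] if 0 else cv2.resize(t[100:400,120:440],(400,375))]))
E
```

```text
20.35 [ 0.46734625  0.86208287 -0.15469084] 1.0007518444427757
side 614 [ 0.6517 -0.2196  0.1784] bar x range [0.1216 0.1744]
pale_grip [[299.0, 173.0, 29.0, 58.0]]
dark_grip [[308.0, 227.0, 32.0, 73.0]]
top 472 [ 0.6528 -0.2107  0.1799] bar x range [0.1193 0.1709]
pale_grip []
dark_grip [[282.0, 255.0, 45.0, 32.0]]
```

View pics/e1.png

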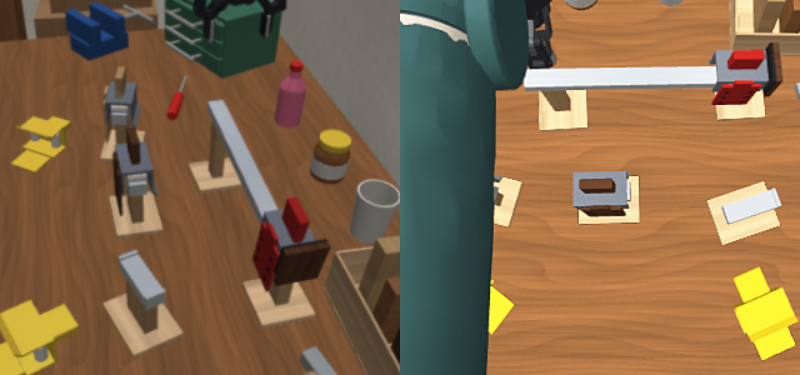

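The red carrier rests against the stop, with its block centre at bar x≈0.147 against the 0.150 expected. The gripper is clear, and the pale and dark carriers are where they were.

```bash
python3 -c "
from workcell import bot
print(bot.finish_job())"
```

```text
the job is handed in; nothing more can be done
None
```

The red carrier was hooked over the upper half of the rail, released, and rolled down by itself to rest against the stop; the pale and dark carriers stayed parked, and the job was handed in at about 20 s of the 42 s limit, after a missed first grasp in which the fingers closed on top of the block with about 6 N and did not move it.

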